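# Load two reagent cartridges from the clip strip

### The arm

A 6-joint arm with a two-finger parallel gripper is mounted at the origin on the work surface. World frame = base frame: x ahead of the robot, y to its left, z up, the work surface at z = 0. Lengths are in mm, angles in rad, forces in N, time in s.
With the tool pointing down it reaches from about 300 to 775 mm from the base axis. Payload 14.6 kg.
Tool frame: the origin (TCP) lies at the very end of the fingers, on their centre line; the grasp point (between the pads) lies 19 mm behind it; z points along the fingers, y is the line along which they close (so a half turn about z gives the same grasp; the last joint's range is limited). The gripper opens to 85 mm and grips with 20 to 120 N. Pads are 22 mm wide; open, the fingers measure 114 mm over their backs; the gripper's body (76 mm by 85 mm) begins 54 mm behind the grasp point. The pads swing forward as they close: fully open they stand 13 mm farther back than shut.
Start: joints at [1.251, 0.3, 1.521, -0, 1.321, -0.067], TCP at [137.562, 532.509, 231.281] pointing down, gripper open.
Joint ranges: [-3.03, 3.03], [-0.79, 2.21], [0.23, 2.52], [-1.04, 4.18], [0, 3.07], [-2.55, 2.55]. Speed limits (rad/s): [2.22, 2.22, 2.57, 3.14, 3.14, 3.14].

### API

Orientations are given as a 3x3 rotation matrix whose columns are the frame's x, y, z axes.
In Python, from plant import manip, grab_frame gives the robot as it stands.
- The arm moves only by the tool drive_tool, never from a script. Its argument "plan" is a list that holds one entry, the list of rows, each a list of 5 numbers: the finger opening in mm, from 0 to 85.4, then the shift along the tool's x, y, z in mm, then the turn about the tool's z in degrees. A call has 1 to 20 rows; each row shifts and turns the commanded pose from where the row before left it, along the tool's axes as they then stand; what a row does not reach is not made up. A row lasts 1/12 s, in which the tool goes at most 41.7 mm and 7.16 degrees, less where a joint would pass 70% of its speed; a pose out of reach is approached as far as the arm can. A call is refused whole if a number of a shift passes 41.7 or a number of a turn 7.16, either way. A call with a gripper value outside its range is refused whole. The fingers move at their own pace and stop on an object; "force" is the grip in N (left out, the last holds). Time passes only in rows, so rows that do not move let the fingers close. It gives the time, the measured TCP pose, the force, the opening and the grip force at its end, in the units of the state.
- manip.read_state(): the state, without advancing time (a new reading comes with each control period).
- grab_frame(name): name is "side" or "top"; returns a dict with "image" (384x512x3 uint8, red, green, blue), "fx", "fy", "cx", "cy" (pixels), "R" (3x3) and "t" (3): a world point X has camera coordinates R X + t. Camera axes: x right, y down, z forward; pixel columns grow to the right and rows downward; lengths in mm; the calibration is good to about 2 mm. A picture is of the moment at which its call begins. There is no depth.
- manip.finish_job(): hands the job in; it is judged then, once.
The state is a dict: "clock": time; "joints": joint angles; "qd": joint speeds; "tau": joint torques, N m; "tcp_pos": TCP position; "tool_rot": TCP orientation; "ft_force": force on the tool from outside, world axes, zero at the start; "moment": the same for the moment, N m; "finger_gap": opening from 0.0 (shut) to 1.0 (fully open); "grip_force": force on a finger pad.
Only numpy, scipy, OpenCV 4.12 (cv2) and the standard library are available. Lean on these libraries where they do the work, as an engineer would, in place of code of your own. Each camera call takes 0.05 s, during which the arm holds its last target. There are 200 camera calls.

### The job

Pull the cartridge with the single large cap straight up out of the clip strip and push it, nose first, fully home into the left-hand bay of the analyser's loader (left as the robot faces the bays); then do the same with the twin-cap cartridge and the right-hand bay. Take them one at a time: the second stays in its clips until the first is home. Leave the capless blank clipped in the strip and do not disturb the other things on the bench.

Things in the scene. Friction and masses are not known exactly. Their poses are not given: they have to be found in the camera images.
- single: white oblong cartridge, 96 long x 26 wide x 26 mm high, about 70 g, flat sides; one round grey cap, 20 mm across and 10 mm high, stands on its top at the tail, 33 mm behind the middle; lies lengthwise in two pairs of sprung jaws on the clip strip at the start. Origin: centre of its underside (caps not counted); x along its length towards the nose, z up. Goes in the left bay.
- twin: the same 96 x 26 x 26 mm cartridge, but with two small round grey caps, 11 mm across and 10 mm high, one behind the other on its top, 26 and 40 mm behind the middle; lies lengthwise in two pairs of sprung jaws on the clip strip at the start. Origin: centre of its underside (caps not counted); x along its length towards the nose, z up. Goes in the right bay.
- blank: the same 96 x 26 x 26 mm body without caps; lies lengthwise in two pairs of sprung jaws on the clip strip at the start. Origin: centre of its underside (caps not counted); x along its length towards the nose, z up. Stays in the strip.
- strip: fixed clip strip: aluminium base plate 112 (x) x 196 (y) x 8 mm with three clip places side by side at y = -62, 0 and +62 mm; which cartridge is in which place varies. Origin: centre of the plate's underside, on the bench; x along the cartridges, z up. A clipped cartridge is centred on its place, its underside 22 mm and its top 48 mm above the bench, between end stops 5 mm high.
- jaws (a point): centre of the strip's middle place, level with a clipped cartridge's underside; the places are alike. 36 mm before and behind the middle a pair of steel jaws (12 mm long in x, tops 59 mm above the bench) hooks 2 mm over its top edges. Pulled straight up the hooks give at about 10 N in the first 5 mm, then rub lightly till 35 mm up. Its middle 55 mm is clear to grip at both sides down to the plate; the ends are not.
- loader: fixed loader with two roofed bays side by side before a white analyser (95 mm tall, 190 mm wide, from x = +110 mm). Origin: on the bench under the middle of the line of the mouths; x points into the bays, y to the left, z up. Bays at y = +32 (left) and -32 mm (right). Floor 5 mm, roof underside 37 mm, roof top 43 mm above the bench. The floor runs on as an open apron to x = -78 mm.
- left_bay (a point): floor centre of the left bay's mouth, 5 mm above the bench; axes as the loader. The bay is 36 mm wide and 64 mm deep. A cartridge fully home touches the back wall: its origin is then 16 mm inside the mouth and its capped tail (too tall for the bay) sticks out 32 mm. The bay's walls start at the mouth: held by its middle, a cartridge goes in only 30 mm, then must be put down and retaken by its tail.
- right_bay (a point): floor centre of the right bay's mouth, 5 mm above the bench; the right bay is like the left one in every way.
- vial: bystander: small capped round jar, 26 mm across and 48 mm tall. Origin: on its underside, at about the middle; not to be disturbed
- spatula: bystander: small lab spatula 150 mm long lying on the bench. Origin: on its underside, at about the middle; not to be disturbed
- timer: bystander: flat grey bench timer, 60 x 70 x 22 mm. Origin: on its underside, at about the middle; not to be disturbed
- beaker: bystander: glass beaker 68 mm across and 85 mm tall. Origin: on its underside, at about the middle; not to be disturbed
- flask: bystander: capped bottle 70 mm across and 150 mm tall. Origin: on its underside, at about the middle; not to be disturbed
- tray: bystander: shallow white tray 130 x 150 x 20 mm, with a black marker pen 110 mm long in it. Origin: on its underside, at about the middle; not to be disturbed
Things that resemble listed ones, but are neither listed nor needed, are in the scene too. Leave any brown or green look-alike of the twin alone. What is shaped like the single but blue is not meant.

How it is judged (in metres and radians):
On the way, in this order (a step that is already met when the one before it is completed fails the run):
1. the single-cap cartridge is pulled up out of the strip while the other two are still clipped (z of single in the frame of strip above 0.06 m and z of twin in the frame of strip between 0.017 and 0.027 m and distance of each of twin, blank from where it was at the start of the episode below 0.008 m and z of blank in the frame of strip between 0.017 and 0.027 m), for 0.1 s.
2. the single-cap cartridge is fully home in the left bay while the twin-cap one is still clipped (x of single in the frame of loader between 0.01 and 0.022 m and y of single in the frame of loader between 0.023 and 0.041 m and z of single in the frame of loader below 0.01 m and angle between the x axis of single and the x axis of loader, either way round below 0.2 rad and z of twin in the frame of strip between 0.017 and 0.027 m and distance of twin from where it was at the start of the episode below 0.008 m), for 0.2 s.
3. the twin-cap cartridge is pulled up out of the strip (z of twin in the frame of strip above 0.06 m), for 0.1 s.
At the end, for the whole second after the job is handed in: The single-cap cartridge lies in the left bay and the twin-cap one in the right bay, each nose first within 6 mm of fully home, on the bay floor (within 5 mm), square to within 0.2 rad, released and at rest; the blank is still clipped in its place (within 8 mm) (x of single in the frame of loader between 0.01 and 0.022 m and y of single in the frame of loader between 0.023 and 0.041 m and z of each of single, twin in the frame of loader below 0.01 m and angle between the x axis of each of single, twin and the x axis of loader, either way round below 0.2 rad and x of twin in the frame of loader between 0.01 and 0.022 m and y of twin in the frame of loader between -0.041 and -0.023 m and z of blank in the frame of strip between 0.017 and 0.027 m and distance of blank from where it was at the start of the episode below 0.008 m and contact force between each of single, twin and the fingers below 0.1 N and linear speed of each of single, twin below 0.02 m/s); the robot touches nothing.
It fails at once if the blank cartridge is pulled from its clips or shifted by more than 15 mm (distance of blank from where it was at the start of the episode above 0.015 m).
It fails at once if a bystander is moved by more than 30 mm (distance of any of vial, spatula, timer, beaker, flask, tray from where it was at the start of the episode above 0.03 m).
It also fails if it takes over 67 s, if anything falls off the work surface, if the arm or the gripper's body presses on something with over 40 N, if the wrist force passes 120 N, or if a joint passes its speed limit or range.

## Working session

There is one attempt and no reset: what is moved stays moved. The work goes in short steps, Python scripts to look and compute and a tool call to move; the robot and the scene stay as the last step left them, time stands still between calls to the robot, and variables do not carry over. Pictures are saved under pics/ and viewed, at most 10 in all, crops included, and the job is handed in when it is done.

Besides the shell and the picture viewer there is one more tool, called after "Call:" as a command line: name --argument value ..., lists and objects as JSON in quotes. drive_tool: Moves the arm, as the interface text tells. Its arguments: {"type":"object","properties":{"plan":{"type":"array","items":{"type":"array","items":{"type":"array","items":{"type":"number"}}}},"force":{"type":"number"}},"required":["plan"]}

```bash
mkdir -p pics; python3 - <<'E'
from plant import manip, grab_frame
import cv2,pickle
for n in("top","side"):
    f=grab_frame(n); pickle.dump(f,open(f"pics/{n}0.pkl","wb"))
    cv2.imwrite(f"pics/{n}0.png",cv2.resize(f["image"][:,:,::-1],(800,600),interpolation=cv2.INTER_CUBIC))
    print(n,f["fx"],f["fy"],f["cx"],f["cy"],f["R"],f["t"])
s=manip.read_state();print(s["clock"],s["tcp_pos"],s["tool_rot"],s["finger_gap"],s["ft_force"])
E
```

```text
top 359.1632488995666 359.1632488995666 255.6600029717579 190.09626632754097 [[-5.65507028e-03 -9.99983565e-01 -9.43528261e-04]
 [-9.88934488e-01  5.73245885e-03 -1.48242094e-01]
 [ 1.48245066e-01  9.47681791e-05 -9.88950652e-01]] [  20.66859582  515.03407307 1051.76158997]
side 465.8108014581408 465.8108014581408 252.92008059651616 192.37687210928914 [[ 0.97982227 -0.19896358 -0.01902144]
 [-0.15771071 -0.71116956 -0.68510232]
 [ 0.12278294  0.67427839 -0.72819846]] [-484.27686866  128.72745415 1101.45925375]
0.1 [137.47502844 532.32843567 230.77723239] [[-9.68227331e-01  2.50071414e-01 -3.50967070e-04]
 [ 2.50071641e-01  9.68226849e-01 -9.70994981e-04]
 [ 9.69976525e-05 -1.02791079e-03 -9.99999467e-01]] 0.998222102605552 [-0.70669512 -0.06991689  0.09635728]
```

View pics/top0.png

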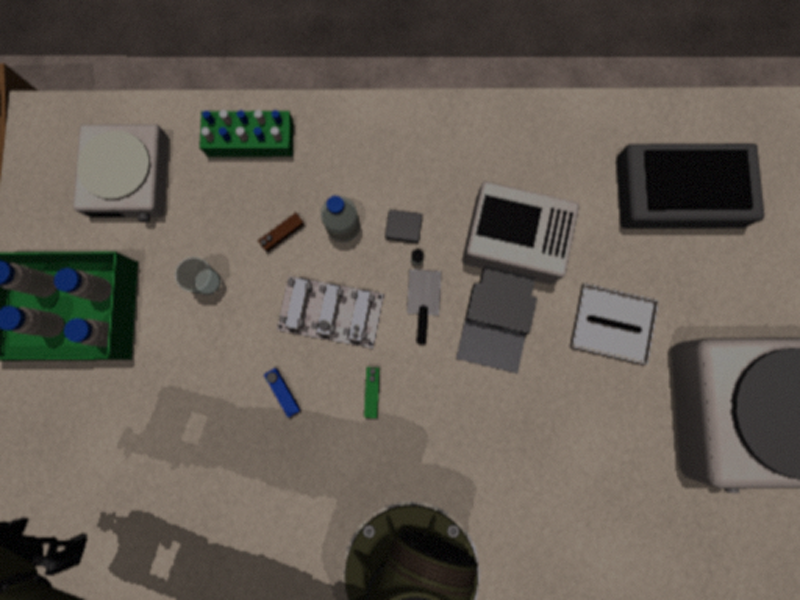

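View pics/side0.png

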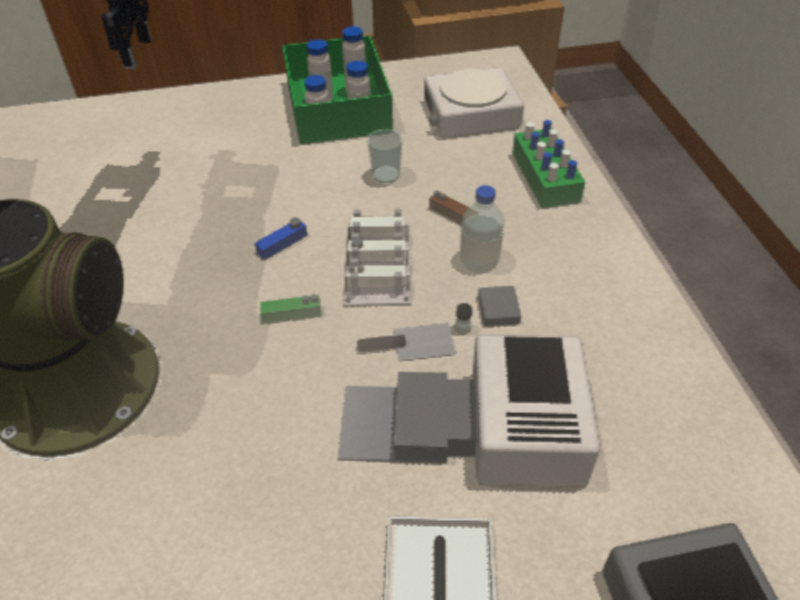

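The top view shows the clip strip at about (330,312), with three white cartridges at (298,303), (329,308) and (361,315). The loader is at (500,310) with its apron at the bottom (490,350). The blue (282,392), green (372,392) and brown (281,232) look-alikes lie loose on the bench. Next I'll enlarge the strip to tell the three cartridges apart.

```bash
python3 - <<'E'
import cv2,pickle,numpy as np
t=pickle.load(open("pics/top0.pkl","rb"))["image"][:,:,::-1];s=pickle.load(open("pics/side0.pkl","rb"))["image"][:,:,::-1]
a=cv2.resize(t[172:226,174:250],(798,567),interpolation=cv2.INTER_CUBIC)
cv2.imwrite("pics/c1.png",cv2.resize(np.vstack([cv2.resize(t[172:226,174:250],(500,355)  ,interpolation=cv2.INTER_CUBIC)]),(500,355)))
b=cv2.resize(s[128:200,212:272],(300,360),interpolation=cv2.INTER_CUBIC)
a=cv2.resize(t[172:226,174:250],(500,360),interpolation=cv2.INTER_CUBIC)
cv2.imwrite("pics/c1.png",np.hstack([a,b]))
E
```

```text
(no output)
```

View pics/c1.png

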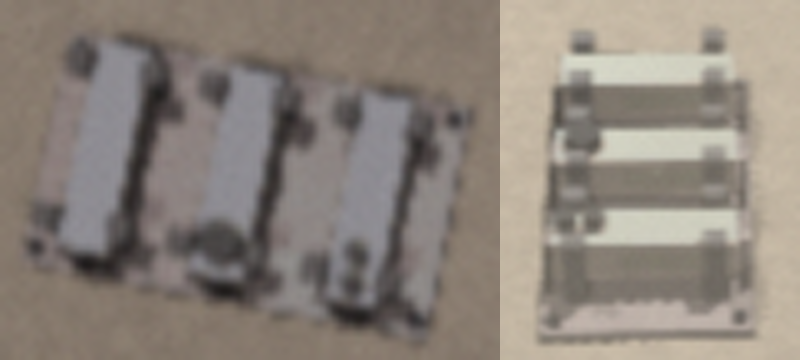

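Left to right in the top crop, the capless one (105,150) is the blank, the one with a single large cap (220,240) is the single (middle place), and the one with two small caps (355,265) is the twin (right place). All are white. The caps point toward the robot, so the noses point away.

```bash
cat >h.py <<'E'
import numpy as np,cv2,pickle
def ray(f,uv,z):
    uv=np.atleast_2d(np.asarray(uv,float)); d=np.c_[(uv[:,0]-f["cx"])/f["fx"],(uv[:,1]-f["cy"])/f["fy"],np.ones(len(uv))]@f["R"]
    c=-f["R"].T@f["t"]; return c+d*((z-c[2])/d[:,2])[:,None]
def proj(f,X):
    q=np.atleast_2d(X)@f["R"].T+f["t"]; return np.c_[f["fx"]*q[:,0]/q[:,2]+f["cx"],f["fy"]*q[:,1]/q[:,2]+f["cy"]]
def load(n): return pickle.load(open(f"pics/{n}.pkl","rb"))
def comps(mask,amin):
    cs,_=cv2.findContours(mask.astype(np.uint8),cv2.RETR_EXTERNAL,cv2.CHAIN_APPROX_NONE)
    return [c for c in cs if cv2.contourArea(c)>amin]
E
python3 - <<'E'
from h import *
t=load("top0")["image"];s=load("side0")["image"]
print("top row198",[tuple(map(int,p)) for p in t[198,178:248:2]])
print("loader col318",[tuple(map(int,p)) for p in t[165:245:3,318]])
print("loader row 195",[tuple(map(int,p)) for p in t[195,290:350:3]])
print("side col252",[tuple(map(int,p)) for p in s[130:200:2,240]])
E
```

```text
top row198 [(132, 120, 108), (137, 125, 121), (141, 128, 127), (141, 132, 132), (141, 139, 146), (142, 141, 147), (140, 138, 144), (131, 129, 132), (49, 43, 43), (121, 111, 110), (141, 130, 129), (140, 131, 130), (141, 132, 130), (143, 136, 134), (143, 139, 144), (140, 140, 145), (142, 140, 147), (141, 139, 146), (80, 79, 79), (75, 68, 68), (140, 134, 130), (143, 136, 135), (140, 133, 130), (141, 132, 132), (141, 135, 134), (143, 140, 147), (141, 140, 146), (144, 141, 148), (132, 130, 134), (71, 67, 64), (130, 123, 120), (133, 125, 124), (134, 127, 126), (127, 115, 105), (140, 128, 115)]
loader col318 [(132, 124, 118), (50, 45, 45), (39, 36, 35), (63, 61, 59), (69, 65, 65), (70, 65, 65), (69, 66, 66), (69, 65, 67), (68, 65, 65), (67, 64, 64), (68, 64, 65), (67, 64, 65), (69, 68, 64), (69, 65, 67), (60, 57, 58), (35, 35, 34), (80, 76, 78), (82, 80, 81), (80, 79, 79), (80, 78, 80), (80, 79, 80), (84, 81, 83), (82, 78, 82), (81, 79, 82), (128, 118, 104), (134, 120, 107), (136, 123, 110)]
loader row 195 [(131, 119, 107), (131, 118, 105), (132, 119, 106), (82, 75, 67), (69, 64, 66), (68, 63, 66), (70, 66, 67), (69, 65, 66), (70, 66, 64), (71, 67, 66), (68, 64, 64), (71, 69, 67), (68, 65, 65), (66, 63, 64), (69, 66, 65), (68, 65, 65), (67, 64, 64), (67, 64, 63), (129, 117, 105), (135, 122, 109)]
side col252 [(197, 184, 164), (199, 185, 165), (197, 184, 164), (195, 182, 163), (201, 194, 175), (210, 211, 195), (211, 211, 196), (197, 193, 182), (124, 118, 106), (120, 115, 102), (127, 119, 109), (119, 112, 104), (203, 201, 187), (206, 206, 190), (204, 205, 190), (156, 149, 136), (129, 122, 110), (128, 121, 108), (130, 122, 112), (124, 117, 108), (201, 199, 186), (207, 207, 191), (207, 205, 191), (196, 194, 183), (131, 121, 112), (128, 122, 110), (135, 125, 116), (124, 117, 109), (125, 117, 110), (159, 149, 141), (190, 178, 170), (189, 177, 169), (148, 139, 132), (172, 160, 145), (194, 181, 162)]
```

```bash
python3 - <<'E'
from h import *
f=load("top0");K=4
def up(im,x0,y0,x1,y1): return cv2.GaussianBlur(cv2.resize(im[y0:y1,x0:x1],None,fx=K,fy=K,interpolation=cv2.INTER_CUBIC),(0,0),2).astype(int)
def px(p,x0,y0): return (np.asarray(p,float)+.5)/K-.5+[x0,y0]
def rect(c,x0,y0,z):
    P=ray(f,px(c[:,0],x0,y0),z)[:,:2].astype(np.float32); r=cv2.minAreaRect(P)
    b=cv2.boxPoints(r); e=max([b[1]-b[0],b[2]-b[1]],key=np.linalg.norm); return np.round(r[0],1),np.round(r[1],1),round(float(np.degrees(np.arctan2(e[1],e[0]))),1),np.round(b,0).tolist()
u=up(f["image"],174,172,250,228)
w=(u[...,2]-u[...,0]>-2)&(u[...,0]>115)
for c in comps(w,300): print("cart",rect(c,174,172,48))
u=up(f["image"],285,165,350,245);r=u[...,0]
a=(r>74)&(r<100)&(u[...,0]-u[...,2]<6)
for c in comps(cv2.morphologyEx(a.astype(np.uint8),cv2.MORPH_OPEN,np.ones((9,9))),1500): print("apron z5",rect(c,285,165,5))
a=(r>52)&(r<75)&(u[...,0]-u[...,2]<8)
for c in comps(cv2.morphologyEx(a.astype(np.uint8),cv2.MORPH_OPEN,np.ones((9,9))),1500): print("roof z43",rect(c,285,165,43))
f=load("side0")
u=up(f["image"],205,125,275,200)
w=(u[...,0]>192)&(u[...,0]-u[...,2]<19)
for c in comps(w,300): print("sidecart",rect(c,205,125,48))
u=up(f["image"],210,230,310,300);r=u[...,0]
print(u[160,::16].tolist())
E
```

```text
cart (array([481. ,  95.8]), array([23.8, 92. ]), -11.1, [[434.0, 93.0], [524.0, 75.0], [528.0, 99.0], [438.0, 116.0]])
cart (array([502.8, 154.4]), array([23.3, 71.5]), -11.3, [[466.0, 150.0], [536.0, 136.0], [540.0, 159.0], [470.0, 173.0]])
cart (array([504.3, 217.2]), array([23.2, 93.6]), -11.1, [[456.0, 215.0], [548.0, 197.0], [552.0, 220.0], [461.0, 238.0]])
apron z5 (array([ 418.3, -160.6]), array([119.6,  68.8]), 76.4, [[371.0, -211.0], [438.0, -227.0], [466.0, -111.0], [399.0, -94.0]])
roof z43 (array([ 509.3, -181.3]), array([122.6, 104.8]), 76.0, [[444.0, -228.0], [545.0, -253.0], [575.0, -135.0], [473.0, -109.0]])
sidecart (array([492.2,  95.4]), array([21. , 73.2]), -12.6, [[454.0, 93.0], [526.0, 77.0], [530.0, 98.0], [459.0, 114.0]])
sidecart (array([506.6, 156.5]), array([19.9, 71.3]), -11.1, [[470.0, 154.0], [540.0, 140.0], [543.0, 159.0], [474.0, 173.0]])
sidecart (array([505.8, 219.3]), array([21.8, 92.6]), -13.5, [[458.0, 219.0], [548.0, 198.0], [553.0, 219.0], [463.0, 241.0]])
[[195, 183, 163], [197, 184, 165], [180, 169, 153], [141, 137, 133], [140, 137, 134], [138, 135, 131], [135, 132, 129], [134, 131, 128], [131, 128, 126], [128, 126, 124], [120, 118, 117], [107, 103, 101], [112, 108, 105], [112, 107, 104], [111, 107, 104], [111, 107, 104], [111, 107, 103], [110, 107, 104], [111, 108, 105], [110, 107, 103], [109, 106, 103], [110, 106, 103], [110, 106, 103], [81, 77, 74], [104, 98, 92]]
```

The measurements hold up. The blank-to-twin vector is (23.5,121.5) against an expected (24,121.6), which puts the strip at about -11.2°. The single is near (493,157) and the twin near (481,96). The loader angle is about -13.8°, and its origin is near (459.5,-170) from both the roof and apron edges. I'll set out above the single.

Call:
drive_tool --plan '[[[44,0,0,0,-3.3],[44,-23,-16.5,0,0],[44,-23,-16.5,0,0],[44,-23,-16.5,0,0],[44,-23,-16.5,0,0],[44,-23,-16.5,0,0],[44,-23,-16.5,0,0],[44,-23,-16.5,0,0],[44,-23,-16.5,0,0],[44,-23,-16.5,0,0],[44,-23,-16.5,0,0],[44,-23,-16.5,0,0],[44,-23,-16.5,0,0],[44,-23,-16.5,0,0],[44,-23,-16.5,0,0],[44,-23,-16.5,0,0],[44,-23,-16.5,0,0],[44,-23,-16.5,0,0],[44,-23,-16.5,0,0],[44,0,0,0,0]]]' --force 80

```text
clock: 1.77
tcp_pos: [488.2, 157.8, 230.7]
tool_rot: [[-0.98, 0.197, -0.0], [0.197, 0.98, -0.001], [0.0, -0.001, -1.0]]
ft_force: [0.5, 0.5, -0.6]
finger_gap: 0.516
grip_force: 0.0
```

Call:
drive_tool --plan '[[[44,-4.8,0.9,20,0],[44,0,0,30,0],[44,0,0,30,0],[44,0,0,30,0],[44,0,0,25,0],[44,0,0,0,0]]]'

```text
clock: 2.27
tcp_pos: [488.4, 160.4, 91.7]
tool_rot: [[-0.981, 0.194, -0.008], [0.194, 0.981, -0.002], [0.007, -0.003, -1.0]]
ft_force: [-0.5, -0.1, -0.4]
finger_gap: 0.511
grip_force: 0.0
```

```bash
python3 - <<'E'
from plant import manip, grab_frame
from h import *
s=manip.read_state();print(s["clock"],s["tcp_pos"].round(1) if hasattr(s["tcp_pos"],"round") else s["tcp_pos"])
out=[]
for n in("top","side"):
    f=grab_frame(n); pickle.dump(f,open(f"pics/{n}1.pkl","wb")); im=cv2.resize(f["image"][:,:,::-1],None,fx=4,fy=4,interpolation=cv2.INTER_CUBIC)
    g=np.radians(-11.2);gx=np.array([np.cos(g),np.sin(g),0]);gy=np.array([-np.sin(g),np.cos(g),0]);o=np.array([493,157.5,48])
    for k in(-62,0,62):
        P=[o+a*48*gx+(k+b*13)*gy for a,b in((1,1),(1,-1),(-1,-1),(-1,1))]
        cv2.polylines(im,[((proj(f,P)+.5)*4).astype(int)],True,(0,0,255),1)
    l=np.radians(-13.8);lx=np.array([np.cos(l),np.sin(l),0]);ly=np.array([-np.sin(l),np.cos(l),0]);O=np.array([459.5,-170,0])
    for x0,x1,h,z in((0,68,56,43),(-78,0,56,5),(110,110,95,95)):
        P=[O+x*lx+y*ly+[0,0,z] for x,y in((x0,h),(x1,h),(x1,-h),(x0,-h))]
        cv2.polylines(im,[((proj(f,P)+.5)*4).astype(int)],True,(0,255,0),1)
    c=im[560:1020,680:1420] if n=="top" else im[480:1240,780:1540]
    out.append(cv2.resize(c,(400,600) if 0 else (400,int(400*c.shape[0]/c.shape[1]))))
H=max(o.shape[0] for o in out)
cv2.imwrite("pics/o1.png",np.hstack([cv2.copyMakeBorder(o,0,H-o.shape[0],0,0,cv2.BORDER_CONSTANT) for o in out]))
E
```

```text
2.2667 [488.4 160.4  91.7]
```

View pics/o1.png

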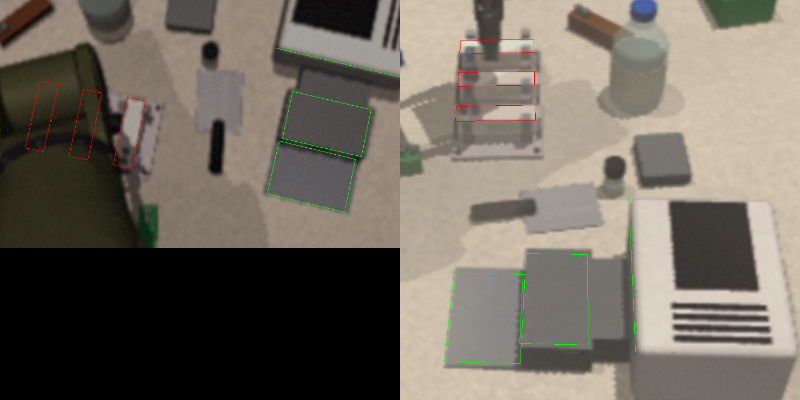

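The overlay puts both the strip and the loader within about 2 mm in both views, with the loader's roof and apron outlines coinciding. The fingers stand above the middle place in the side crop at (487,45).

Call:
drive_tool --plan '[[[44,0,0,0,0],[44,0,0,0,0],[44,0,0,0,0]]]'

```text
clock: 2.62
tcp_pos: [491.6, 161.0, 97.7]
tool_rot: [[-0.981, 0.194, 0.002], [0.194, 0.981, 0.001], [-0.002, 0.001, -1.0]]
ft_force: [-0.4, 0.6, -0.4]
finger_gap: 0.514
grip_force: 0.0
```

Call:
drive_tool --plan '[[[44,-2.4,-2.3,15,0],[44,0,0,15,0],[44,0,0,15,0],[44,0,0,12,0],[44,0,0,9,0],[44,0,0,6,0],[44,0,0,0,0],[44,0,0,0,0],[44,0,0,0,0]]]'

```text
clock: 3.37
tcp_pos: [493.3, 158.2, 25.0]
tool_rot: [[-0.981, 0.194, 0.001], [0.194, 0.981, 0.0], [-0.001, 0.0, -1.0]]
ft_force: [0.8, 0.3, -0.6]
finger_gap: 0.511
grip_force: 0.0
```

Call:
drive_tool --plan '[[[10,0,0,0,0],[10,0,0,0,0],[10,0,0,0,0],[10,0,0,0,0],[10,0,0,0,0],[10,0,0,0,0],[10,0,0,0,0],[10,0,0,0,0]]]' --force 80

```text
clock: 4.03
tcp_pos: [493.3, 158.1, 25.2]
tool_rot: [[-0.981, 0.194, 0.001], [0.194, 0.981, 0.0], [-0.001, 0.0, -1.0]]
ft_force: [-2.7, -0.4, 7.4]
finger_gap: 0.288
grip_force: 79.3
```

Call:
drive_tool --plan '[[[10,0,0,-3,0],[10,0,0,-3,0],[10,0,0,-4,0],[10,0,0,-6,0],[10,0,0,-8,0],[10,0,0,-10,0],[10,0,0,-12,0],[10,0,0,-15,0],[10,0,0,-15,0],[10,0,0,-10,0],[10,0,0,0,0],[10,0,0,0,0],[10,0,0,0,0]]]'

```text
clock: 5.12
tcp_pos: [492.6, 158.0, 109.9]
tool_rot: [[-0.981, 0.194, -0.0], [0.194, 0.981, -0.0], [0.0, -0.0, -1.0]]
ft_force: [-0.4, 0.1, -1.4]
finger_gap: 0.288
grip_force: 81.1
```

Call:
drive_tool --plan '[[[10,0,0,0,2.6],[10,0.8,-14,0,0],[10,0.8,-18,0,0],[10,0.8,-20,0,0],[10,0.8,-20,0,0],[10,0.8,-20,0,0],[10,0.8,-20,0,0],[10,0.8,-20,0,0],[10,0.8,-20,0,0],[10,0.8,-20,0,0],[10,0.8,-20,0,0],[10,0.8,-20,0,0],[10,0.8,-20,0,0],[10,0.8,-20,0,0],[10,0.8,-18,0,0],[10,1.4,-14,0,0],[10,1.4,-10,0,0],[10,0,0,0,0],[10,0,0,0,0],[10,0,0,0,0]]]'

```text
clock: 6.78
tcp_pos: [409.2, -123.7, 110.1]
tool_rot: [[-0.971, 0.238, -0.0], [0.238, 0.971, 0.0], [0.0, 0.0, -1.0]]
ft_force: [0.3, -0.4, -1.7]
finger_gap: 0.286
grip_force: 81.1
```

Call:
drive_tool --plan '[[[10,0,-1.1,10,0],[10,0,0,20,0],[10,0,0,20,0],[10,0,0,20,0],[10,0,0,12,0],[10,0,0,8,0],[10,0,0,4,0],[10,0,0,0,0],[10,0,0,0,0]]]'

```text
clock: 7.53
tcp_pos: [409.2, -125.1, 16.5]
tool_rot: [[-0.971, 0.238, 0.0], [0.238, 0.971, -0.0], [-0.0, -0.0, -1.0]]
ft_force: [-0.2, 0.4, -1.2]
finger_gap: 0.283
grip_force: 81.1
```

```bash
cat >look.py <<'E'
import sys
from plant import manip, grab_frame
from h import *
n=sys.argv[1]; f=grab_frame("side"); pickle.dump(f,open(f"pics/{n}.pkl","wb"))
im=cv2.resize(f["image"][:,:,::-1],None,fx=8,fy=8,interpolation=cv2.INTER_CUBIC)
l=np.radians(-13.8);lx=np.array([np.cos(l),np.sin(l),0]);ly=np.array([-np.sin(l),np.cos(l),0]);O=np.array([459.5,-170,0])
for y0 in(32,-32):
    for x0,x1,y,z in((-78,64,18,5),(0,64,18,43)):
        P=[O+x*lx+(y0+s)*ly+[0,0,z] for x,s in((x0,y),(x1,y),(x1,-y),(x0,-y))]
        cv2.polylines(im,[((proj(f,P)+.5)*8).astype(int)],True,(0,255,0) if z==5 else (255,255,0),1)
c=im[205*8:305*8,195*8:325*8]; cv2.imwrite(f"pics/{n}.png",cv2.resize(c,(780,600)))
E
python3 look.py s2
```

```text
(no output)
```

View pics/s2.png

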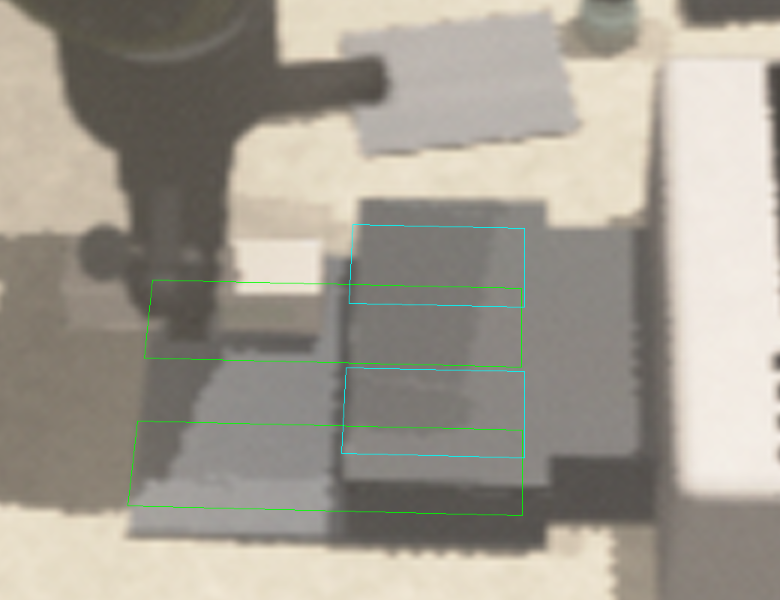

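The single is held square. Its nose is at (321,267), about 10 mm before the mouth, and it is centred on the left bay. The bay entrance edge is at (352,265).

Call:
drive_tool --plan '[[[10,0,0,3,0],[10,0,0,2.5,0],[10,-4,0,0,0],[10,-6,0,0,0],[10,-8,0,0,0],[10,-8,0,0,0],[10,-6,0,0,0],[10,-5,0,0,0],[10,-2,0,0,0],[10,0,0,0,0],[10,0,0,0,0]]]'

```text
clock: 8.5
tcp_pos: [446.7, -134.4, 10.7]
tool_rot: [[-0.971, 0.238, -0.0], [0.238, 0.971, 0.0], [0.0, 0.0, -1.0]]
ft_force: [0.1, 0.2, -1.5]
finger_gap: 0.284
grip_force: 81.1
```

Call:
drive_tool --plan '[[[10,0,0,1.2,0],[10,0,0,1.2,0],[10,0,0,0,0],[44,0,0,0,0],[44,0,0,0,0],[44,0,0,0,0],[44,0,0,0,0],[44,0,0,0,0]]]'

```text
clock: 9.17
tcp_pos: [446.9, -134.5, 8.4]
tool_rot: [[-0.971, 0.238, 0.0], [0.238, 0.971, -0.0], [-0.0, -0.0, -1.0]]
ft_force: [1.0, -0.1, 0.4]
finger_gap: 0.515
grip_force: 0.0
```

Call:
drive_tool --plan '[[[44,8,0,0,0],[44,10,0,0,0],[44,10,0,0,0],[44,7,0,0,0],[44,0,0,0,0],[10,0,0,0,0],[10,0,0,0,0],[10,0,0,0,0],[10,0,0,0,0],[10,0,0,0,0],[10,-4,0,0,0],[10,-7,0,0,0],[10,-8,0,0,0],[10,-6,0,0,0],[10,-4,0,0,0],[10,-2,0,0,0],[10,0,0,0,0]]]' --force 30

```text
clock: 10.58
tcp_pos: [443.4, -133.6, 8.7]
tool_rot: [[-0.971, 0.238, -0.0], [0.238, 0.971, 0.0], [0.0, -0.0, -1.0]]
ft_force: [-3.3, 2.3, 8.6]
finger_gap: 0.297
grip_force: 30.4
```

Call:
drive_tool --plan '[[[10,-1.5,0,0,0],[10,-1.5,0,0,0],[10,-1.5,0,0,0],[10,0,0,0,0]]]'

```text
clock: 10.92
tcp_pos: [447.6, -134.7, 8.7]
tool_rot: [[-0.971, 0.238, -0.001], [0.238, 0.971, 0.0], [0.001, -0.0, -1.0]]
ft_force: [-5.4, 1.0, 10.0]
finger_gap: 0.297
grip_force: 30.5
```

Call:
drive_tool --plan '[[[10,-1.5,0,0,0],[10,-1.5,0,0,0],[10,0,0,0,0]]]'

```text
clock: 11.17
tcp_pos: [449.3, -135.0, 8.7]
tool_rot: [[-0.971, 0.238, -0.004], [0.238, 0.971, 0.001], [0.004, 0.0, -1.0]]
ft_force: [-16.2, 3.6, 21.5]
finger_gap: 0.297
grip_force: 31.8
```

Call:
drive_tool --plan '[[[44,0,0,0,0],[44,0,0,0,0],[44,0,0,0,0],[44,0,0,0,0],[44,0,0,-8,0],[44,0,0,-15,0],[44,0,0,-25,0],[44,0,0,-30,0],[44,4,20,-20,0],[44,5,30,0,0],[44,5,30,0,0],[44,5,30,0,0],[44,0,0,0,0]]]'

```text
clock: 12.25
tcp_pos: [458.1, -20.4, 107.2]
tool_rot: [[-0.972, 0.235, 0.001], [0.235, 0.972, 0.0], [-0.001, 0.001, -1.0]]
ft_force: [-0.1, 0.5, 0.8]
finger_gap: 0.516
grip_force: 0.0
```

```bash
python3 look.py s3; python3 -c "
from plant import manip
print(manip.read_state()['ft_force'])"
```

```text
[-0.36082016 -1.30876601 -0.02925305]
```

View pics/s3.png

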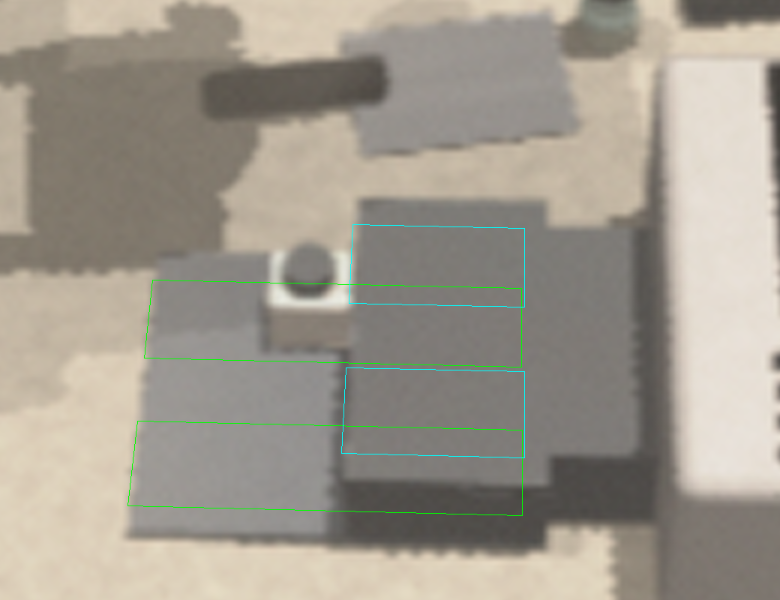

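The single's tail sticks out from (270,280) to the roof edge at (352,280), about 33 mm. It is square and centred in the left bay, so it is home (32 mm expected). Now the twin.

Call:
drive_tool --plan '[[[44,0,0,0,-2.6],[44,0,18,0,0],[44,0,22,0,0],[44,0,22,0,0],[44,0,22,0,0],[44,0,20,0,0],[44,0,12,0,0],[44,0,0,0,0],[44,0,0,0,0],[44,0,0,0,0]]]'

```text
clock: 13.13
tcp_pos: [480.4, 88.9, 106.4]
tool_rot: [[-0.981, 0.195, -0.0], [0.195, 0.981, -0.0], [0.0, -0.0, -1.0]]
ft_force: [0.1, 0.1, -0.1]
finger_gap: 0.516
grip_force: 0.0
```

Call:
drive_tool --plan '[[[44,0.8,8.5,0,0],[44,0,0,15,0],[44,0,0,15,0],[44,0,0,15,0],[44,0,0,15,0],[44,0,0,12,0],[44,0,0,6,0],[44,0,0,3,0],[44,0,0,0,0],[44,0,0,0,0],[10,0,0,0,0],[10,0,0,0,0],[10,0,0,0,0],[10,0,0,0,0],[10,0,0,0,0],[10,0,0,0,0],[10,0,0,0,0]]]' --force 80

```text
clock: 14.55
tcp_pos: [481.8, 98.2, 26.4]
tool_rot: [[-0.981, 0.194, 0.001], [0.194, 0.981, -0.0], [-0.001, 0.0, -1.0]]
ft_force: [-3.1, -3.7, 8.8]
finger_gap: 0.283
grip_force: 79.2
```

Call:
drive_tool --plan '[[[10,0,0,-3,0],[10,0,0,-3,0],[10,0,0,-4,0],[10,0,0,-6,0],[10,0,0,-8,0],[10,0,0,-10,0],[10,0,0,-12,0],[10,0,0,-15,0],[10,0,0,-15,0],[10,0,0,-10,0],[10,0,0,0,0],[10,0,0,0,0],[10,0,0,0,0]]]'

```text
clock: 15.63
tcp_pos: [481.1, 98.4, 111.0]
tool_rot: [[-0.981, 0.194, -0.0], [0.194, 0.981, 0.0], [0.0, -0.0, -1.0]]
ft_force: [0.4, 0.5, -1.0]
finger_gap: 0.287
grip_force: 82.2
```

Call:
drive_tool --plan '[[[10,0,0,0,2.6],[10,1,-14,0,0],[10,1,-18,0,0],[10,1,-20,0,0],[10,1,-20,0,0],[10,1,-20,0,0],[10,1,-20,0,0],[10,1,-20,0,0],[10,1,-20,0,0],[10,1,-20,0,0],[10,1,-20,0,0],[10,1,-20,0,0],[10,1,-20,0,0],[10,1,-20,0,0],[10,1,-20,0,0],[10,1,-15,0,0],[10,1.5,-11,0,0],[10,0,0,0,0],[10,0,0,0,0],[10,0,0,0,0]]]'

```text
clock: 17.3
tcp_pos: [394.3, -186.6, 111.0]
tool_rot: [[-0.971, 0.238, -0.001], [0.238, 0.971, 0.001], [0.001, 0.0, -1.0]]
ft_force: [-0.5, 1.1, -1.1]
finger_gap: 0.283
grip_force: 82.2
```

Call:
drive_tool --plan '[[[10,0,-0.4,10,0],[10,0,0,20,0],[10,0,0,20,0],[10,0,0,20,0],[10,0,0,12,0],[10,0,0,8,0],[10,0,0,4,0],[10,0,0,0,0],[10,0,0,0,0]]]'

```text
clock: 18.05
tcp_pos: [394.5, -187.5, 17.7]
tool_rot: [[-0.971, 0.238, 0.0], [0.238, 0.971, -0.0], [-0.0, -0.0, -1.0]]
ft_force: [-0.7, -0.6, 0.2]
finger_gap: 0.288
grip_force: 82.2
```

```bash
python3 look.py s4
```

```text
(no output)
```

View pics/s4.png

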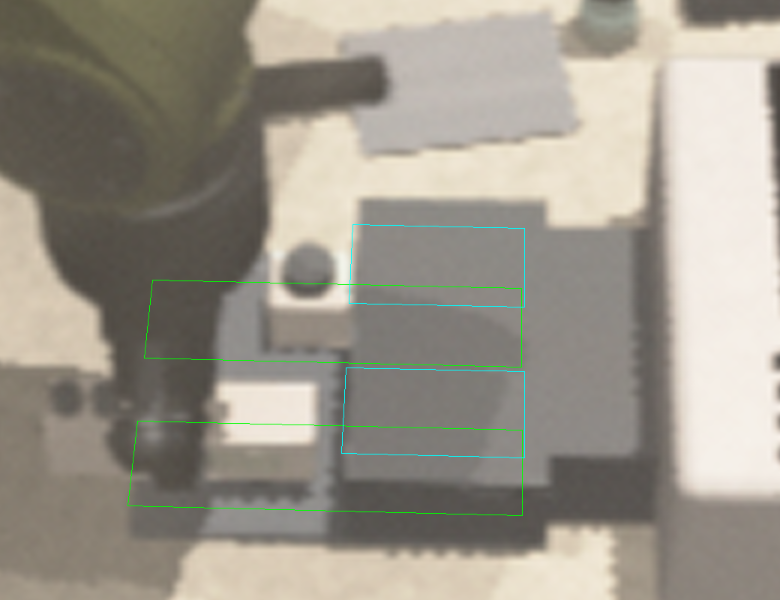

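The twin is held square at (268,412), with its nose about 10 mm before the right mouth and in line with the right bay. The single is unmoved. I'll repeat the same insertion.

Call:
drive_tool --plan '[[[10,0,0,3,0],[10,0,0,2.5,0],[10,-4,0,0,0],[10,-6,0,0,0],[10,-8,0,0,0],[10,-8,0,0,0],[10,-6,0,0,0],[10,-5,0,0,0],[10,-2,0,0,0],[10,0,0,0,0],[10,0,0,0,0]]]'

```text
clock: 19.02
tcp_pos: [432.0, -196.7, 11.7]
tool_rot: [[-0.971, 0.238, -0.0], [0.238, 0.971, 0.0], [0.0, 0.0, -1.0]]
ft_force: [-0.2, -0.3, -0.1]
finger_gap: 0.286
grip_force: 82.2
```

Call:
drive_tool --plan '[[[10,0,0,1.2,0],[10,0,0,1.2,0],[10,0,0,0,0],[44,0,0,0,0],[44,0,0,0,0],[44,0,0,0,0],[44,0,0,0,0],[44,0,0,0,0],[44,8,0,0,0],[44,10,0,0,0],[44,10,0,0,0],[44,7,0,0,0],[44,0,0,0,0]]]' --force 30

```text
clock: 20.1
tcp_pos: [396.8, -188.0, 9.4]
tool_rot: [[-0.971, 0.239, -0.001], [0.239, 0.971, 0.0], [0.001, 0.0, -1.0]]
ft_force: [0.6, -0.1, 0.2]
finger_gap: 0.512
grip_force: 0.0
```

Call:
drive_tool --plan '[[[10,0,0,0,0],[10,0,0,0,0],[10,0,0,0,0],[10,0,0,0,0],[10,0,0,0,0],[10,-4,0,0,0],[10,-7,0,0,0],[10,-8,0,0,0],[10,-6,0,0,0],[10,-4,0,0,0],[10,-3,0,0,0],[10,-2,0,0,0],[10,-1,0,0,0],[10,0,0,0,0]]]'

```text
clock: 21.27
tcp_pos: [432.3, -196.9, 9.8]
tool_rot: [[-0.971, 0.238, -0.001], [0.238, 0.971, 0.0], [0.001, -0.0, -1.0]]
ft_force: [-4.8, 1.7, 9.9]
finger_gap: 0.299
grip_force: 30.6
```

Call:
drive_tool --plan '[[[10,-1.5,0,0,0],[10,-1.5,0,0,0],[10,0,0,0,0]]]'

```text
clock: 21.52
tcp_pos: [434.2, -197.3, 9.7]
tool_rot: [[-0.971, 0.238, -0.003], [0.238, 0.971, 0.001], [0.003, 0.0, -1.0]]
ft_force: [-15.8, 2.8, 18.7]
finger_gap: 0.302
grip_force: 31.7
```

The back wall has been reached, with the same force and travel as for the single. Releasing and retreating.

Call:
drive_tool --plan '[[[44,0,0,0,0],[44,0,0,0,0],[44,0,0,0,0],[44,0,0,0,0],[44,0,0,-8,0],[44,0,0,-15,0],[44,0,0,-25,0],[44,0,0,-30,0],[44,5,20,-30,0],[44,5,30,-20,0],[44,5,30,0,0],[44,5,30,0,0],[44,5,30,0,0],[44,0,30,0,0],[44,0,0,0,0],[44,0,0,0,0],[44,0,0,0,0]]]'

```text
clock: 22.93
tcp_pos: [451.2, -26.7, 137.8]
tool_rot: [[-0.971, 0.238, 0.0], [0.238, 0.971, -0.0], [-0.0, -0.0, -1.0]]
ft_force: [-0.0, 0.1, -0.3]
finger_gap: 0.518
grip_force: 0.0
```

```bash
python3 look.py s5
```

```text
(no output)
```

View pics/s5.png

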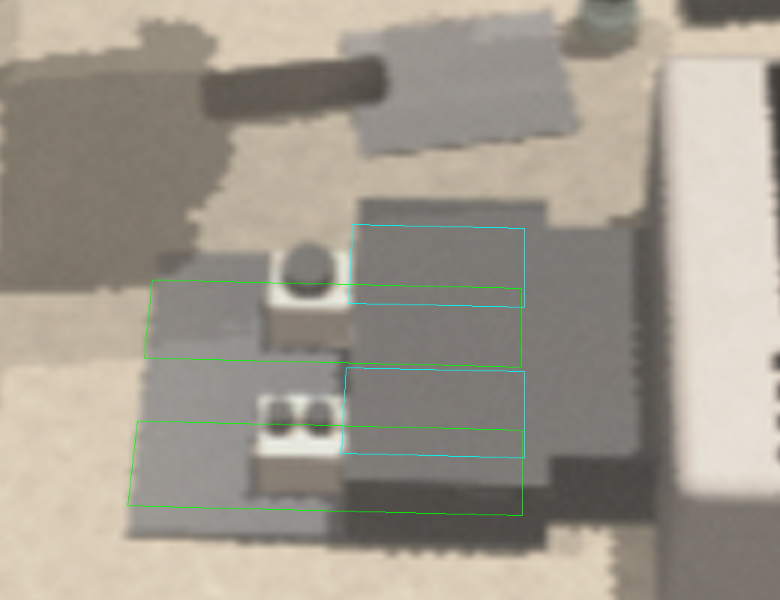

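Both tails stick out equally, about 33 mm: the single at (308,280) and the twin at (300,425). Both are square, released and centred in their bays.

```bash
python3 -c "
from plant import manip
print(manip.finish_job())"
```

```text
the job is handed in; nothing more can be done
None
```

The single-cap cartridge is fully home in the left bay and the twin-cap one in the right bay, the blank was left untouched in its clips, and the job was handed in at about 23 s; the hand-in returned no verdict.

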